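Snap the tray unit's cover shut all round

TASK

The clip-on cover of the light grey tray unit has sprung up along all four sides: press its rim down with a fingertip, one side after another, until every one of the four sections has clicked shut level with the corner blocks. Only press: do not lift the unit, push it out of its place or move its tray, and leave the keys, paperweight, comb and plate alone. Finish clear of everything.

Things in the scene. Friction and masses are not known exactly. Their poses are not given: they have to be found in the camera images.
- unit: Loose light grey plastic pull-out tray unit, 180 x 150 mm (x by y), 96 mm high, about 1 kg. Origin: centre of underside, z up; the tray faces its -x. Its clip-on cover has a fixed middle panel (116 x 86 mm, top at 90 mm), four fixed 30 mm square corner blocks (tops at 96 mm) and between them, one along each side, four separate snap-fit rim sections 30 mm wide that move only up and down.
- rim_near (a joint): Travel down of the rim section along the unit's front (-x) side, above the tray, in m: 0 = fully up (top 104 mm above the table, 8 mm proud of the corner blocks), 0.008 = clicked shut on its stop (top at 96 mm, level with the blocks). Starts at 0 to 0.003. A tight snap fit: it resists with about 7 N and stays where it is left, so it counts as shut only when pressed down to its stop.
- press_near (a point): Middle of the top face of the rim section along the unit's front (-x) side, above the tray: 86 mm long along that side, 30 mm wide, (-75, 0) mm from the unit's origin in the unit's x, y. The point goes down with the section. Its x axis points outward from the unit, z up.
- rim_far (a joint): Travel down of the rim section along its back (+x) side, in m: 0 = fully up (top 104 mm above the table, 8 mm proud of the corner blocks), 0.008 = clicked shut on its stop (top at 96 mm, level with the blocks). Starts at 0 to 0.003. A tight snap fit: it resists with about 7 N and stays where it is left, so it counts as shut only when pressed down to its stop.
- press_far (a point): Middle of the top face of the rim section along its back (+x) side: 86 mm long along that side, 30 mm wide, (75, 0) mm from the unit's origin in the unit's x, y. The point goes down with the section. Its x axis points outward from the unit, z up.
- rim_left (a joint): Travel down of the rim section along its left (+y) side, in m: 0 = fully up (top 104 mm above the table, 8 mm proud of the corner blocks), 0.008 = clicked shut on its stop (top at 96 mm, level with the blocks). Starts at 0 to 0.003. A tight snap fit: it resists with about 7 N and stays where it is left, so it counts as shut only when pressed down to its stop.
- press_left (a point): Middle of the top face of the rim section along its left (+y) side: 116 mm long along that side, 30 mm wide, (0, 60) mm from the unit's origin in the unit's x, y. The point goes down with the section. Its x axis points outward from the unit, z up.
- rim_right (a joint): Travel down of the rim section along its right (-y) side, in m: 0 = fully up (top 104 mm above the table, 8 mm proud of the corner blocks), 0.008 = clicked shut on its stop (top at 96 mm, level with the blocks). Starts at 0 to 0.003. A tight snap fit: it resists with about 7 N and stays where it is left, so it counts as shut only when pressed down to its stop.
- press_right (a point): Middle of the top face of the rim section along its right (-y) side: 116 mm long along that side, 30 mm wide, (0, -60) mm from the unit's origin in the unit's x, y. The point goes down with the section. Its x axis points outward from the unit, z up.
- tray (a joint): How far the tray of the unit is pulled out of its front, in m (0 = shut, starts 0.015 to 0.045). It slides easily. Its front is 146 mm wide and reaches from 6 to 66 mm above the table, below the cover. Not part of the job.
- keys: Pair of aluminium keys on a small ring, lying flat, about 70 x 50 mm, 5 mm high. Origin: middle of the underside. Bystander.
- paperweight: Clear glass dome paperweight, 66 mm across, 40 mm high. Origin: centre of the underside. Bystander.
- comb: Black plastic comb lying flat, 130 x 32 x 5 mm, long along its x. Origin: middle of the underside. Bystander.
- plate: White porcelain evil-eye plate, 110 mm across, 12 mm high. Origin: centre of the underside. Bystander.
Mind the look-alikes: they are no part of the job. Of the things shaped like the unit, the grey one is meant.

How it is judged:
By the outcome, as a careful person would: the job done as asked, in the order asked, and still so for the second after the job is handed in, with the robot touching nothing.
It also fails if it takes over 51 s, if anything falls off the work surface, if the arm or the gripper's body presses on something with over 40 N, if the wrist force passes 120 N, or if a joint passes its speed limit or range.

ROBOT

A 6-joint arm with a two-finger parallel gripper is mounted at the origin on the work surface. World frame = base frame: x ahead of the robot, y to its left, z up, the work surface at z = 0. Lengths are in m, angles in rad, forces in N, time in s.
With the tool pointing down it reaches from about 0.35 to 0.775 m from the base axis. Payload 7.3 kg.
Tool frame: the origin (TCP) lies midway between the tips of the shut fingers; the grasp point (between the pads) lies 19 mm behind it; x points along the fingers, z is the direction in which the jaws open and shut, and the axes are right-handed (so a half turn about x gives the same grasp; the last joint's range is limited). The gripper opens to 92 mm and grips with 3 to 60 N. Pads are 19 mm wide; open, the fingers measure 130 mm over their backs; the gripper's body (75 mm by 190 mm) begins 47 mm behind the grasp point.
Start: joints at [1.179, 0.342, 1.524, -0, 1.275, -0.146], TCP at [0.128, 0.509, 0.227] pointing down, gripper open.
Joint ranges: [-2.53, 2.53], [-0.77, 2.02], [0.04, 2.7], [-1, 4.14], [0.28, 2.66], [-3.11, 3.11]. Speed limits (rad/s): [2.57, 2.57, 3.14, 3.14, 3.14, 3.14].

INTERFACE

Orientations are given as [roll, pitch, yaw] about the fixed x, y, z axes, in that order (R = Rz(yaw) Ry(pitch) Rx(roll)).
In Python, from cell import observe, cams, robot gives the robot as it stands.
- The arm moves only by the tool jog_arm, never from a script. Its argument "plan" is one flat list of numbers, 7 for each row, row after row: the turn, a rotation vector about the tool's x, y, z in degrees, then the shift along the tool's x, y, z in cm, then the opening, from -1 (shut) to 1 (fully open). In form: [ax, ay, az, x, y, z, jaw, ax, ay, az, x, y, z, jaw, ...]. A call has 1 to 10 rows; each row is the pose to reach, as a shift and turn from the pose commanded when the call began, along the tool's axes at that moment; what a row does not reach only later rows make up. A row lasts 1/10 s, in which the tool goes at most 50 mm and 8.59 degrees, less where a joint would pass 70% of its speed; a pose out of reach is approached as far as the arm can. A call with a gripper value outside its range is refused whole. The fingers move at their own pace and stop on an object; "newtons" is the grip in N (left out, the last holds). Time passes only in rows, so rows that repeat a pose let the fingers close. It gives the time, the measured TCP pose, the force and the opening at its end, in the units of the state.
- observe(): the state, without advancing time (a new reading comes with each control period).
- cams.read_camera(name): name is "side" or "top" or "wrist"; returns a dict with "image" (480x640x3 uint8, red, green, blue), "fov_y" (degrees; the focal length in pixels is half the picture's height over the tangent of half this angle, whatever the lens; pixels are square), "cx", "cy" (the principal point, pixels), "T" (4x4, takes a point from camera to world coordinates). Camera axes: x right, y down, z forward; pixel columns grow to the right and rows downward; lengths in m; the calibration is good to about 2 mm. A picture is of the moment at which its call begins. There is no depth.
- robot.hand_in(): hands the job in, once; it reports no verdict.
The state is a dict: "time": time; "qpos": joint angles; "qvel": joint speeds; "joint_efforts": joint torques, N m; "tool_pos": TCP position; "tool_rot": TCP orientation; "contact_force": force on the tool from outside, world axes, zero at the start; "torque": the same for the moment, N m; "opening": finger opening in m.
Only numpy, scipy, OpenCV 4.12 (cv2) and the standard library are available. Lean on these libraries where they do the work, as an engineer would, in place of code of your own. Each camera call takes 0.05 s, during which the arm holds its last target.

## Working session

There is one attempt and no reset: what is moved stays moved. The work goes in short steps, Python scripts to look and compute and a tool call to move; the robot and the scene stay as the last step left them, time stands still between calls to the robot, and variables do not carry over. Pictures are saved under pics/ and viewed, and the job is handed in when it is done.

Besides the shell and the picture viewer there is one more tool, called in YAML: its name, and indented under it one key for each argument. jog_arm: Moves the arm, as the interface text tells. Its arguments: {"type":"object","properties":{"plan":{"type":"array"},"newtons":{"type":"number"}},"required":["plan"]}

```bash
mkdir -p pics; ls
cat > h.py <<'E'
import numpy as np, cv2
from cell import observe, cams, robot
def snap(n,f):
    c=cams.read_camera(n); cv2.imwrite('pics/'+f,c['image'][:,:,::-1]); np.savez('pics/'+f+'.npz',T=c['T'],f=240/np.tan(np.radians(c['fov_y'])/2),cx=c['cx'],cy=c['cy']); return c
def ray(f,u,v,z):
    d=np.load('pics/'+f+'.npz'); T=d['T']; r=T[:3,:3]@np.array([(u-d['cx'])/d['f'],(v-d['cy'])/d['f'],1]); o=T[:3,3]
    return o+r*(z-o[2])/r[2]
def proj(f,P):
    d=np.load('pics/'+f+'.npz'); T=d['T']; p=(np.asarray(P)-T[:3,3])@T[:3,:3]
    return np.c_[p[:,0]/p[:,2]*d['f']+d['cx'],p[:,1]/p[:,2]*d['f']+d['cy']]
E
python3 - <<'E'
from h import *
for n in('top','side','wrist'): c=snap(n,n+'0.png'); print(n,c['fov_y'],c['T'].round(3).tolist())
print(observe())
E
```

```text
pics
top 53.844856280383745 [[-0.002, -0.999, 0.037, 0.465], [-1.0, 0.001, -0.022, 0.095], [0.022, -0.037, -0.999, 1.064], [0.0, 0.0, 0.0, 1.0]]
side 46.587525581184316 [[0.941, -0.219, 0.258, 0.252], [-0.338, -0.656, 0.675, -0.611], [0.021, -0.723, -0.691, 0.8], [0.0, 0.0, 0.0, 1.0]]
wrist 70.95830782285334 [[0.244, 0.927, 0.285, 0.049], [0.97, -0.232, -0.074, 0.527], [-0.002, 0.294, -0.956, 0.384], [0.0, 0.0, 0.0, 1.0]]
{'time': 0.15, 'qpos': array([ 1.17897380e+00,  3.42571577e-01,  1.52476898e+00, -1.51383693e-05,
        1.27541610e+00, -1.46010094e-01]), 'qvel': array([-9.91329771e-04, -2.02228600e-03, -2.34348706e-03, -4.98192353e-04,
        1.31688814e-05,  9.39354960e-04]), 'joint_efforts': array([ 1.52057284e-03, -4.31473553e+01, -2.44355267e+01,  7.16856192e-02,
        5.36477566e-02, -1.04733087e-04]), 'tool_pos': array([0.12762886, 0.50894308, 0.22620999]), 'tool_rot': array([ 3.00801971,  1.56963224, -1.95017728]), 'contact_force': array([ 0.40119848,  0.66315596, -0.69439108]), 'torque': array([ 0.02218045, -0.07230975, -0.00022418]), 'opening': 0.09221389199876528}
```

View pics/top0.png

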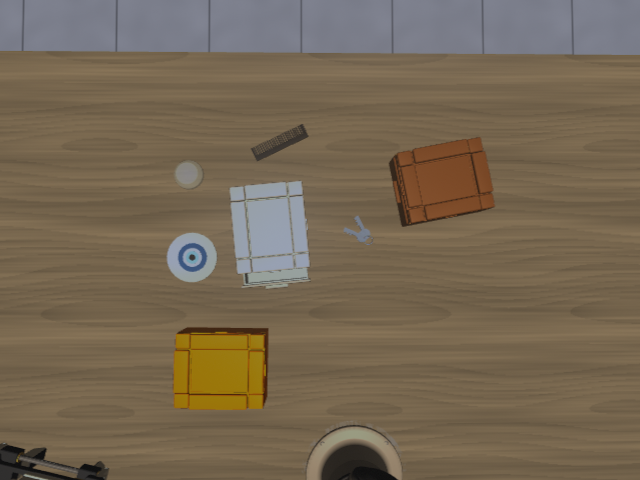

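View pics/side0.png

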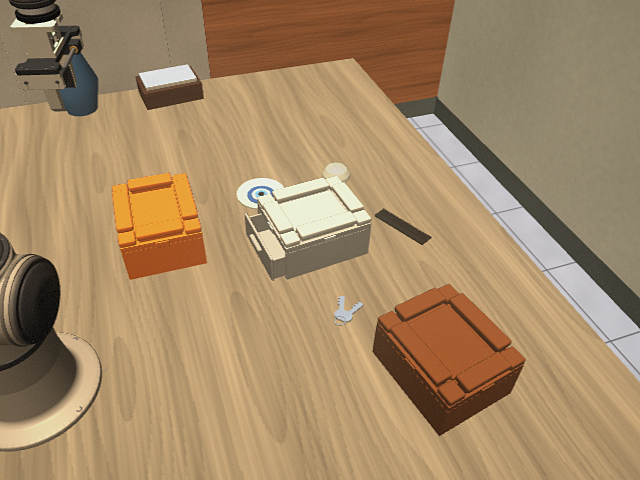

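View pics/wrist0.png

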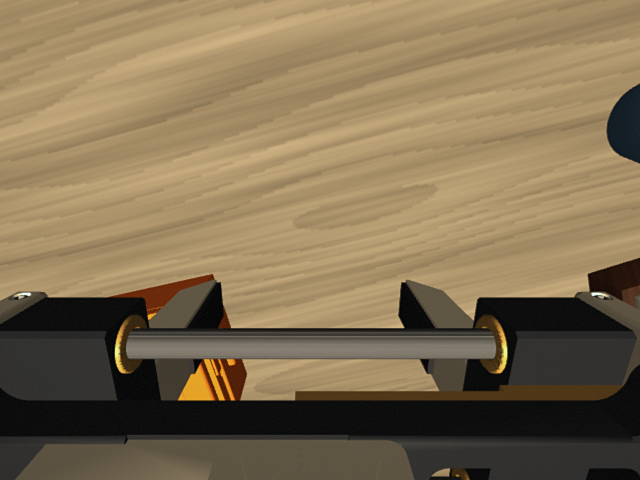

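The top view shows the grey unit at about (270,228), with its tray pulled out towards the robot. The orange and brown units are look-alikes. I'll enlarge the top view.

Run:
```python
import cv2
i=cv2.imread('pics/top0.png')[170:300,205:335]; cv2.imwrite('pics/top0z.png',cv2.resize(i,(585,585)[:2],interpolation=cv2.INTER_CUBIC))
i=cv2.imread('pics/side0.png')[165:285,235:385]; cv2.imwrite('pics/side0z.png',cv2.resize(i,None,fx=5,fy=5,interpolation=cv2.INTER_CUBIC))
```

```text
(no output)
```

View pics/top0z.png

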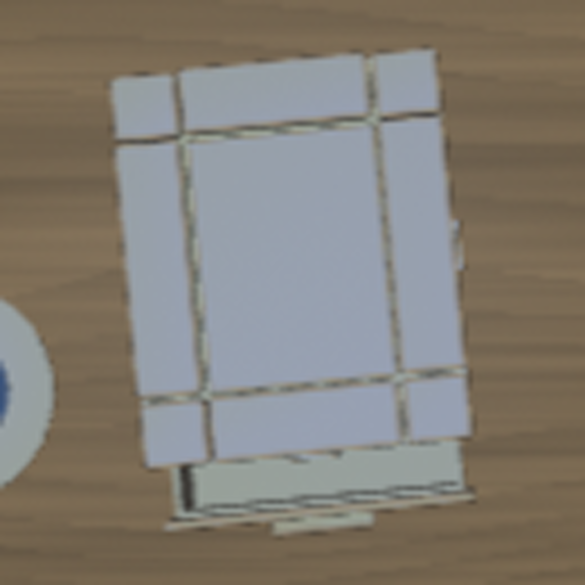

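View pics/side0z.png

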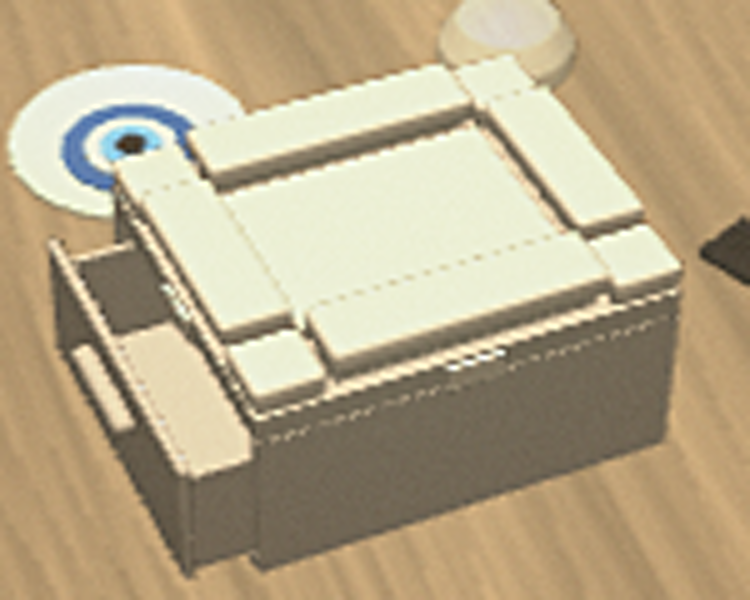

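The crops show the corner blocks' outer corners at crop pixels (110,78), (437,49), (470,436) and (148,466). All four rims are proud of the blocks.

Run:
```python
from h import *
px=np.array([(110,78),(437,49),(470,436),(148,466)])
px=(px+.5)/4.5-.5+[205,170]
W=np.array([ray('top0.png',*p,.096) for p in px])[:,:2]
L=np.array([(.09,.075),(.09,-.075),(-.09,-.075),(-.09,.075)])
c=W.mean(0); H=L.T@(W-c); a=np.arctan2(H[0,1]-H[1,0],H[0,0]+H[1,1])
R=np.array([[np.cos(a),-np.sin(a)],[np.sin(a),np.cos(a)]])
print(c,np.degrees(a),(W-c-(L@R.T)).round(4).tolist())
for n,p in dict(near=(-.075,0),far=(.075,0),left=(0,.06),right=(0,-.06)).items(): print(n,c+R@p, np.linalg.norm(c+R@p))
P=np.c_[c+L@R.T,np.full(4,.096)]
print(((proj('side0.png',P)-[235,165])*5).round())
# move frame
from scipy.spatial.transform import Rotation as Ro
o=observe(); M=Ro.from_euler('xyz',o['tool_rot']).as_matrix(); print(M.round(3))
```

```text
[0.53873008 0.17739653] 5.289569813792784 [[-0.0011, -0.0002], [-0.0013, 0.0002], [0.001, 0.0018], [0.0015, -0.0017]]
near [0.46404947 0.17048233] 0.49437448387805294
far [0.61341069 0.18431073] 0.6405022390604338
left [0.53319872 0.23714102] 0.5835552543333598
right [0.54426144 0.11765204] 0.5568325724048909
[[503.  56.]
 [676. 271.]
 [243. 402.]
 [ 99. 164.]]
[[-0.    -0.97   0.243]
 [-0.001  0.243  0.97 ]
 [-1.     0.    -0.001]]
```

```bash
cat >> h.py <<'E'
from scipy.spatial.transform import Rotation as Ro
def go(x,y,z,jawdeg):
    o=observe(); M=Ro.from_euler('xyz',o['tool_rot']).as_matrix()
    j=np.radians(jawdeg); X=np.array([0,0,-1.]); Z=np.array([np.cos(j),np.sin(j),0]); D=np.c_[X,np.cross(Z,X),Z]
    print('rotvec',np.degrees(Ro.from_matrix(M.T@D).as_rotvec()).round(1),'cm',((np.array([x,y,z])-o['tool_pos'])@M*100).round(2),'t',o['time'],'F',o['contact_force'].round(1))
E
python3 -c "
from h import *
go(.464,.1705,.16,95.3)"
```

```text
rotvec [-19.4  -0.1  -0. ] cm [  6.64 -40.86 -24.63] t 0.15 F [ 0.4  0.7 -0.7]
```

jog_arm:
  plan: [-8,0,0,1,-12,-7.2,-1,-16,0,0,3,-20,-12.1,-1,-19.4,-0.1,0,5,-28,-16.9,-1,-19.4,-0.1,0,6,-34,-20.5,-1,-19.4,-0.1,0,6.6,-40.9,-24.6,-1,-19.4,-0.1,0,6.6,-40.9,-24.6,-1,-19.4,-0.1,0,6.6,-40.9,-24.6,-1,-19.4,-0.1,0,6.6,-40.9,-24.6,-1,-19.4,-0.1,0,6.6,-40.9,-24.6,-1,-19.4,-0.1,0,6.6,-40.9,-24.6,-1]
  newtons: 20

```text
time: 1.15
tool_pos: [0.4661, 0.1688, 0.1602]
tool_rot: [-0.105, 1.569, 1.557]
contact_force: [0.2, 0.7, 0.7]
opening: 0.0162
```

jog_arm:
  plan: [0,0,0,0,0,0,-1,0,0,0,0,0,0,-1,0,0,0,0,0,0,-1]

```text
time: 1.45
tool_pos: [0.4637, 0.1718, 0.1607]
tool_rot: [0.204, 1.569, 1.868]
contact_force: [-0.2, 0.2, 0.1]
opening: 0.0003
```

```bash
python3 - <<'E'
from h import *
go(.464,.1705,.11,95.3); print(observe()['opening'],observe()['tool_pos'])
snap('side','side1.png');snap('wrist','wrist1.png')
E
python3 -c "
import cv2
i=cv2.imread('pics/side1.png')[110:290,220:400];cv2.imwrite('pics/side1z.png',cv2.resize(i,(594,594),interpolation=2))"
```

```text
rotvec [ 0.1  0.1 -0. ] cm [ 5.07 -0.02 -0.14] t 1.45 F [-0.2  0.2  0.1]
0.00029740015244862487 [0.46372373 0.17180673 0.16069417]
```

View pics/side1z.png

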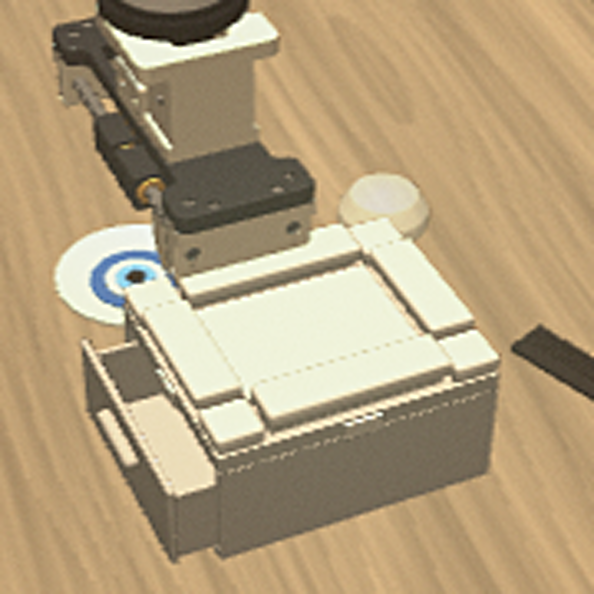

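View pics/wrist1.png

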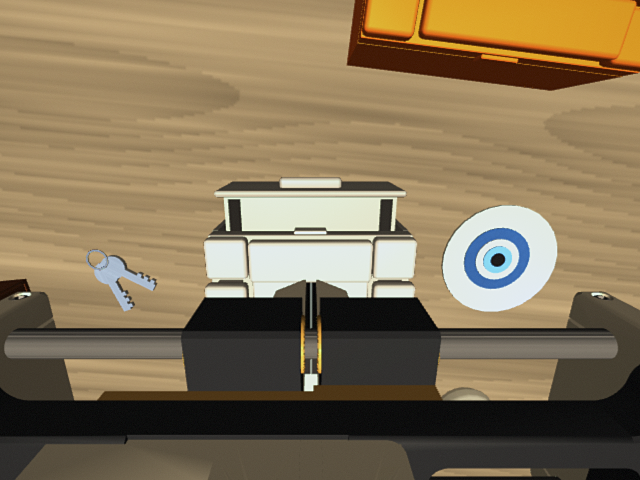

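Run:
```python
from h import *
c=np.array([.5387,.1774]);a=np.radians(5.29);R=np.array([[np.cos(a),-np.sin(a)],[np.sin(a),np.cos(a)]])
f=lambda p,z:np.r_[c+R@p,z]
print(proj('wrist1.png',[f((-.09,-.075),.096),f((-.09,.075),.096),f((-.06,-.045),.096),f((-.06,.045),.096),f((-.075,0),.104),[.4637,.1718,.1607],[.4637,.1718,.104]]).round(0))
i=cv2.imread('pics/wrist1.png')[170:330,190:440];cv2.imwrite('pics/w1z.png',cv2.resize(i,None,fx=3,fy=3,interpolation=2))
```

```text
[[201. 238.]
 [419. 238.]
 [247. 278.]
 [373. 278.]
 [310. 263.]
 [312. 301.]
 [312. 262.]]
```

View pics/w1z.png

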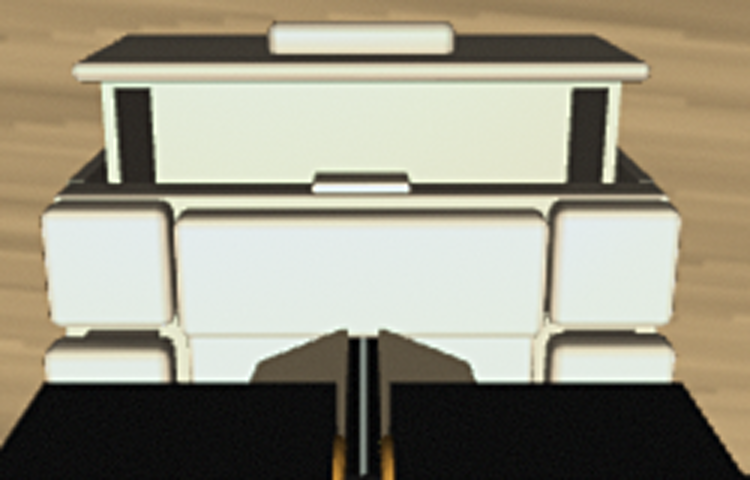

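The near rim and the tip project together within 2 px, so I'm pressing the near side.

jog_arm:
  plan: [0,0.1,0,3,-0.05,-0.14,-1,0,0.1,0,5,-0.05,-0.14,-1,0,0.1,0,5.4,-0.05,-0.14,-1,0,0.1,0,5.7,-0.05,-0.14,-1,0,0.1,0,6.0,-0.05,-0.14,-1,0,0.1,0,6.3,-0.05,-0.14,-1,0,0.1,0,6.5,-0.05,-0.14,-1,0,0.1,0,6.6,-0.05,-0.14,-1]

```text
time: 2.35
tool_pos: [0.4656, 0.1705, 0.0962]
tool_rot: [-1.215, 1.568, 0.449]
contact_force: [-3.8, 1.3, 13.1]
opening: 0.0004
```

jog_arm:
  plan: [0,0,0,0.1,0,0,-1,0,0,0,0.2,0,0,-1,0,0,0,0.2,0,0,-1]

```text
time: 2.65
tool_pos: [0.4657, 0.1705, 0.096]
tool_rot: [-1.344, 1.567, 0.32]
contact_force: [-7.5, 0.3, 22.1]
opening: 0.0003
```

Stop reached: the tip stays at z = 0.096 while the force rises to 22 N. Now I'll retract and go to the far side.

jog_arm:
  plan: [0,0,0,-1,0,0,-1,0,0,0,-4,0,0,-1,0,0,0,-4,0,0,-1]

```text
time: 2.95
tool_pos: [0.4677, 0.1705, 0.1367]
tool_rot: [-1.47, 1.562, 0.193]
contact_force: [0.1, 0.3, 0.1]
opening: 0.0001
```

Run:
```python
from h import *
print(observe()['tool_pos'])
go(.6134,.1843,.107,95.3)
snap('side','side2.png');snap('top','top2.png')
a=cv2.imread('pics/side2.png')[110:290,220:400];b=cv2.imread('pics/top2.png')[150:300,200:350]
cv2.imwrite('pics/c2.png',np.hstack([cv2.resize(a,(400,400),interpolation=2),cv2.resize(b,(400,400),interpolation=2)]))
```

```text
[0.46772574 0.17053109 0.13673774]
rotvec [0.  0.  0.5] cm [ 3.100e+00 -1.461e+01  1.000e-02] t 2.95 F [0.1 0.3 0.1]
```

View pics/c2.png

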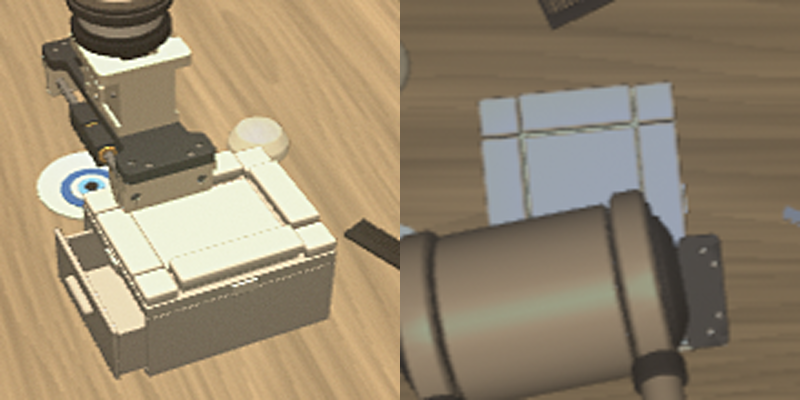

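The near section now looks level and the unit hasn't moved. I'll go over the far side next.

```bash
python3 -c "
from h import *
go(.6134,.1843,.125,95.3);print(observe()['tool_pos'])"
```

```text
rotvec [0.  0.  0.2] cm [  0.93 -14.82   0.04] t 3.05 F [0.6 0.4 1.2]
[0.46589339 0.17010097 0.13381414]
```

jog_arm:
  plan: [0,0,0,0,-4,0,-1,0,0,0,0,-8,0,-1,0,0,0,0.5,-12,0,-1,0,0,0,0.9,-14.9,0,-1,0,0,0,0.9,-14.9,0,-1,0,0,0,0.9,-14.9,0,-1,0,0,0,0.9,-14.9,0,-1]

```text
time: 3.75
tool_pos: [0.6123, 0.1837, 0.1233]
tool_rot: [1.607, 1.569, -3.012]
contact_force: [-0.1, -0.0, 0.1]
opening: 0.0006
```

```bash
python3 -c "
from h import *
go(.6134,.1843,.096,95.3);print(observe()['tool_pos'])"
```

```text
rotvec [ 0.  -0.  -0.1] cm [ 2.73 -0.11  0.05] t 3.75 F [-0.1 -0.   0.1]
[0.61234875 0.18367307 0.12330077]
```

jog_arm:
  plan: [0,0,0,1,0,0,-1,0,0,0,1.6,0,0,-1,0,0,0,2.0,0,0,-1,0,0,0,2.3,0,0,-1,0,0,0,2.6,0,0,-1,0,0,0,2.8,0,0,-1,0,0,0,2.9,0,0,-1,0,0,0,3.0,0,0,-1,0,0,0,3.0,0,0,-1]

```text
time: 4.65
tool_pos: [0.613, 0.1837, 0.0961]
tool_rot: [-1.78, 1.57, -0.116]
contact_force: [-8.3, -1.0, 15.6]
opening: 0.0002
```

jog_arm:
  plan: [0,0,0,0.1,0.1,0,-1,0,0,0,0.1,0.1,0,-1]

```text
time: 4.85
tool_pos: [0.6129, 0.1837, 0.0961]
tool_rot: [-1.554, 1.568, 0.11]
contact_force: [-6.4, -0.9, 18.5]
opening: 0.0004
```

jog_arm:
  plan: [0,0,0,-1,0,0,-1,0,0,0,-5,0,0,-1,0,0,0,-5,0,0,-1,0,0,0,-5,0,0,-1,0,0,0,-5,0,0,-1]

```text
time: 5.35
tool_pos: [0.612, 0.1835, 0.1418]
tool_rot: [1.621, 1.57, -2.999]
contact_force: [-0.4, 1.0, 0.7]
opening: 0.0005
```

Run:
```python
from h import *
print(observe()['tool_pos'])
go(.5332,.2371,.125,5.3)
go(.5332,.2371,.125,185.3)
snap('side','side3.png');snap('top','top3.png')
a=cv2.imread('pics/side3.png')[110:290,220:400];b=cv2.imread('pics/top3.png')[150:300,200:350]
cv2.imwrite('pics/c3.png',np.hstack([cv2.resize(a,(400,400),interpolation=2),cv2.resize(b,(400,400),interpolation=2)]))
print(observe()['qpos'])
```

```text
[0.61200147 0.18351564 0.1418272 ]
rotvec [90.  -0.1 -0.1] cm [1.69 7.35 6.07] t 5.35 F [-0.4  1.   0.7]
rotvec [-90.    0.1  -0.1] cm [1.69 7.35 6.07] t 5.35 F [-0.4  1.   0.7]
[ 1.71464902e-01  6.21580333e-01  1.30225350e+00  1.65836134e-05
  1.21976506e+00 -1.49219632e+00]
```

View pics/c3.png

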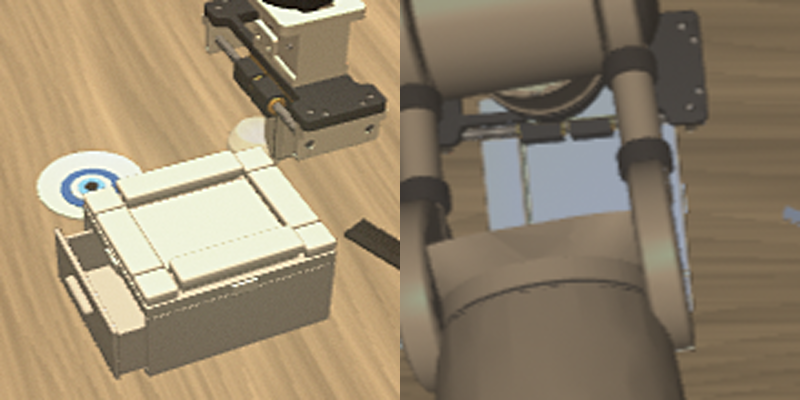

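The near and far sections look level with the blocks, and the unit hasn't moved. Next is the left side, with the tool turned 90°.

jog_arm:
  plan: [8,0,0,0,1,1,-1,16,0,0,0,2,2,-1,24,0,0,0,3,3,-1,32,0,0,0,5,4,-1,40,0,0,0,6,5,-1,48,0,0,0,7.35,6.1,-1,56,0,0,0,7.35,6.1,-1,64,0,0,0.5,7.35,6.1,-1,72,0,0,1,7.35,6.1,-1,80,0,0,1.7,7.35,6.1,-1]

```text
time: 6.45
tool_pos: [0.5334, 0.2375, 0.1249]
tool_rot: [-3.081, 1.57, -2.82]
contact_force: [-0.2, -0.5, 0.0]
opening: 0.0003
```

jog_arm:
  plan: [8,0,0,0,0,0,-1,10,0,0,0,0,0,-1,10,0,0,0,0,0,-1,10,0,0,0,0,0,-1]

```text
time: 6.85
tool_pos: [0.5335, 0.2374, 0.1252]
tool_rot: [-2.896, 1.57, -2.802]
contact_force: [0.4, -1.0, 0.6]
opening: 0.0002
```

```bash
python3 -c "
from h import *
go(.5332,.2371,.096,5.3);print(observe()['tool_pos'])"
```

```text
rotvec [ 0.1 -0.   0. ] cm [ 2.92 -0.03 -0.03] t 6.85 F [ 0.4 -1.   0.6]
[0.53348093 0.2374428  0.12516153]
```

jog_arm:
  plan: [0,0,0,1,0,0,-1,0,0,0,1.8,0,0,-1,0,0,0,2.2,0,0,-1,0,0,0,2.5,0,0,-1,0,0,0,2.8,0,0,-1,0,0,0,3.0,0,-0.05,-1,0,0,0,3.1,0,-0.1,-1,0,0,0,3.2,0,-0.1,-1,0,0,0,3.3,0,-0.1,-1,0,0,0,3.3,0,-0.1,-1]

```text
time: 7.85
tool_pos: [0.5332, 0.2374, 0.096]
tool_rot: [0.022, 1.568, 0.115]
contact_force: [-6.9, -4.0, 23.6]
opening: 0.0004
```

jog_arm:
  plan: [0,0,0,-1,0,0,-1,0,0,0,-3,0,0,-1,0,0,0,-3,0,0,-1,0,0,0,-3,0,0,-1]

```text
time: 8.25
tool_pos: [0.5329, 0.2375, 0.1226]
tool_rot: [0.18, 1.57, 0.272]
contact_force: [-0.6, -0.2, -1.4]
opening: 0.0003
```

```bash
python3 -c "
from h import *
go(.5443,.1177,.125,5.3);print(observe()['tool_pos'])"
```

```text
rotvec [ 0.   0.1 -0. ] cm [ -0.24 -12.03   0.03] t 8.25 F [-0.6 -0.2 -1.4]
[0.53287292 0.23749909 0.12262068]
```

jog_arm:
  plan: [0,0,0,-0.2,-4,0,-1,0,0,0,-0.2,-8,0,-1,0,0,0,-0.2,-12,0,-1,0,0,0,-0.2,-12,0,-1,0,0,0,-0.2,-12,0,-1,0,0,0,-0.2,-12,0,-1,0,0,0,-0.2,-12,0,-1]

```text
time: 8.95
tool_pos: [0.5436, 0.1191, 0.1244]
tool_rot: [2.257, 1.57, 2.351]
contact_force: [0.5, -0.2, -0.8]
opening: 0.0004
```

Run:
```python
from h import *
go(.5443,.1177,.096,5.3);print(observe()['tool_pos'])
snap('side','side4.png')
a=cv2.imread('pics/side4.png')[110:290,220:400]
cv2.imwrite('pics/c4.png',cv2.resize(a,(594,594),interpolation=2))
```

```text
rotvec [ 0.1 -0.  -0. ] cm [ 2.84 -0.14  0.06] t 8.95 F [ 0.5 -0.2 -0.8]
[0.54357373 0.11907708 0.12435605]
```

View pics/c4.png

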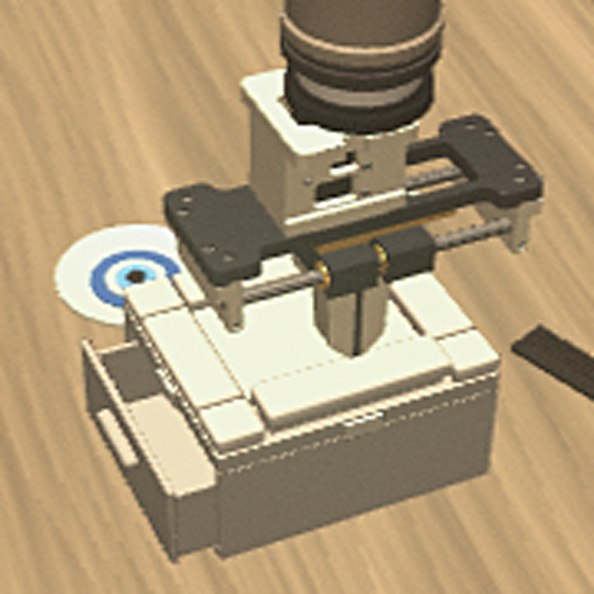

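The tip is over the right rim, so I'm pressing it.

jog_arm:
  plan: [0,0,0,1,-0.1,0,-1,0,0,0,1.7,-0.1,0,-1,0,0,0,2.1,-0.1,0,-1,0,0,0,2.4,-0.1,0,-1,0,0,0,2.7,-0.1,0,-1,0,0,0,2.9,-0.1,-0.05,-1,0,0,0,3.0,-0.1,-0.1,-1,0,0,0,3.1,-0.1,-0.1,-1,0,0,0,3.2,-0.1,-0.1,-1,0,0,0,3.2,-0.1,-0.1,-1]

```text
time: 10.0
tool_pos: [0.5433, 0.1172, 0.0959]
tool_rot: [0.07, 1.568, 0.163]
contact_force: [-7.2, -0.2, 26.6]
opening: 0.0004
```

jog_arm:
  plan: [0,0,0,-2,0,0,-1,0,0,0,-6,0,0,-1,0,0,0,-10,0,0,-1,0,0,0,-14,0,0,-1,0,0,0,-16,0,0,-1]

```text
time: 10.5
tool_pos: [0.544, 0.117, 0.2563]
tool_rot: [-0.0, 1.565, 0.092]
contact_force: [0.8, 1.0, 0.2]
opening: 0.0009
```

jog_arm:
  plan: [0,0,0,0,-5,0,-1,0,0,0,0,-10,-3,-1,0,0,0,0,-15,-5,-1,0,0,0,0,-20,-5,-1,0,0,0,0,-25,-5,-1,0,0,0,0,-28,-5,-1,0,0,0,0,-28,-5,-1,0,0,0,0,-28,-5,-1,0,0,0,0,-28,-5,-1]

```text
time: 11.4
tool_pos: [0.519, -0.1655, 0.2525]
tool_rot: [1.683, 1.57, 1.776]
contact_force: [0.2, 0.2, 0.3]
opening: 0.0006
```

Run:
```python
from h import *
print(observe()['tool_pos'],observe()['contact_force'])
snap('side','side5.png');snap('top','top5.png')
i=cv2.imread('pics/top5.png')[170:300,205:335]; cv2.imwrite('pics/top5z.png',cv2.resize(i,(585,585),interpolation=2))
i=cv2.imread('pics/side5.png')[165:285,235:385]; cv2.imwrite('pics/side5z.png',cv2.resize(i,None,fx=5,fy=5,interpolation=2))
```

```text
[ 0.51899064 -0.16554613  0.25245549] [0.23761004 0.2385497  0.32310288]
```

View pics/top5z.png

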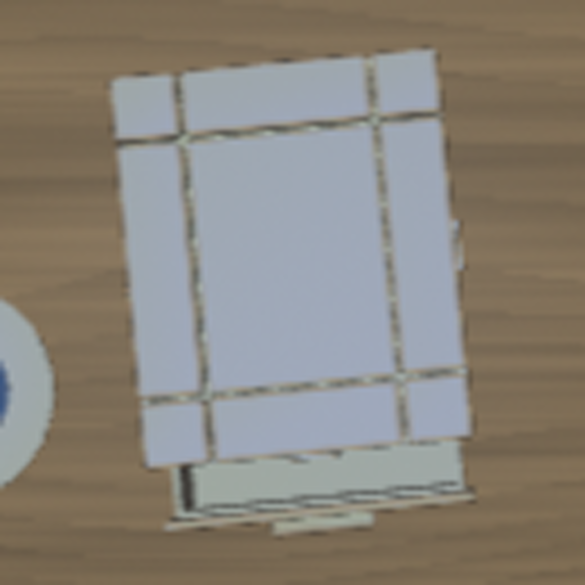

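View pics/side5z.png

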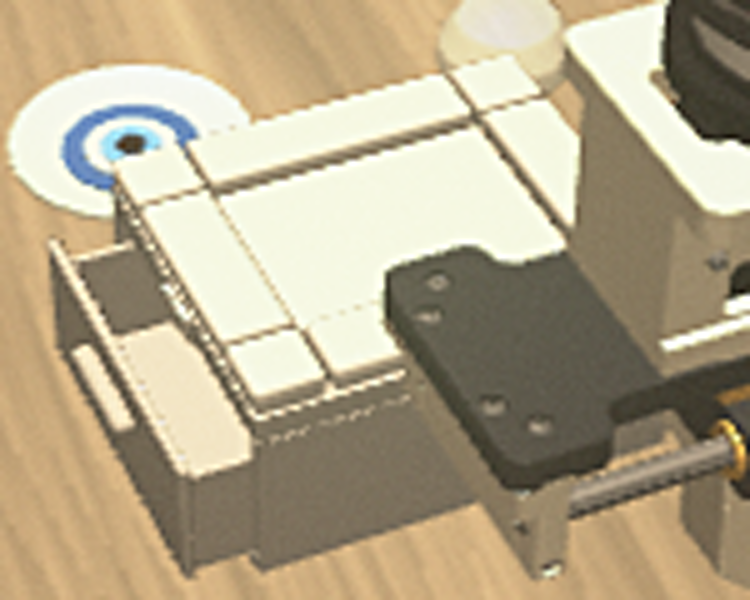

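The top crop shows the unit and tray exactly where they were. The near and left sections are level, but the gripper hides the right and far ones in the side view. I'll swing it to the other side, at a height that clears everything.

jog_arm:
  plan: [0,0,0,0,5,-1,-1,0,0,0,0,10,-2,-1,0,0,0,0,15,-3,-1,0,0,0,0,20,-4,-1,0,0,0,0,25,-5,-1,0,0,0,0,30,-6,-1,0,0,0,0,35,-7,-1,0,0,0,0,40,-8,-1,0,0,0,0,45,-9,-1,0,0,0,0,50,-10,-1]

```text
time: 12.5
tool_pos: [0.3741, 0.3152, 0.2532]
tool_rot: [0.365, 1.569, 0.46]
contact_force: [1.1, 0.0, 0.6]
opening: 0.0004
```

jog_arm:
  plan: [0,0,0,0,5,-1,-1,0,0,0,0,10,-2,-1,0,0,0,0,10,-2,-1,0,0,0,0,10,-2,-1,0,0,0,0,10,-2,-1]

```text
time: 13.0
tool_pos: [0.3464, 0.4098, 0.2527]
tool_rot: [-1.163, 1.57, -1.07]
contact_force: [-0.1, -0.5, 0.5]
opening: 0.0006
```

Run:
```python
from h import *
snap('side','side6.png')
i=cv2.imread('pics/side6.png')[165:285,235:385]; cv2.imwrite('pics/side6z.png',cv2.resize(i,None,fx=5,fy=5,interpolation=2))
```

```text
(no output)
```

View pics/side6z.png

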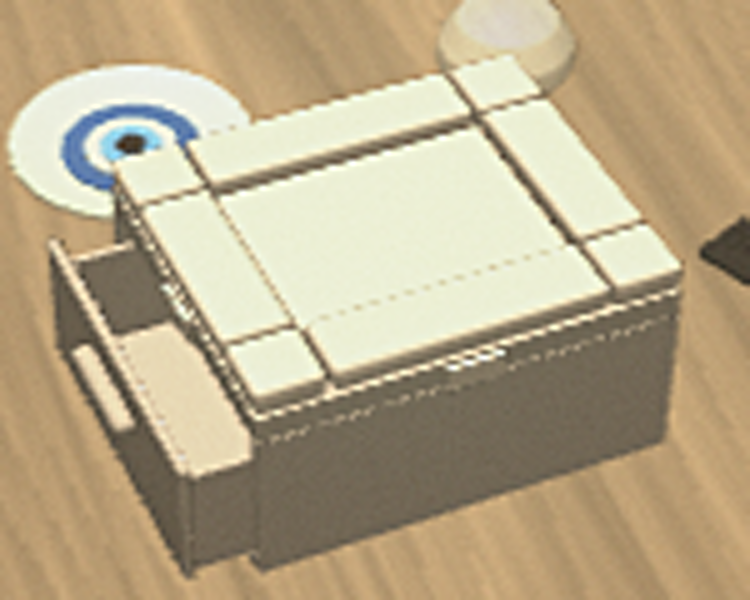

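View pics/side6.png

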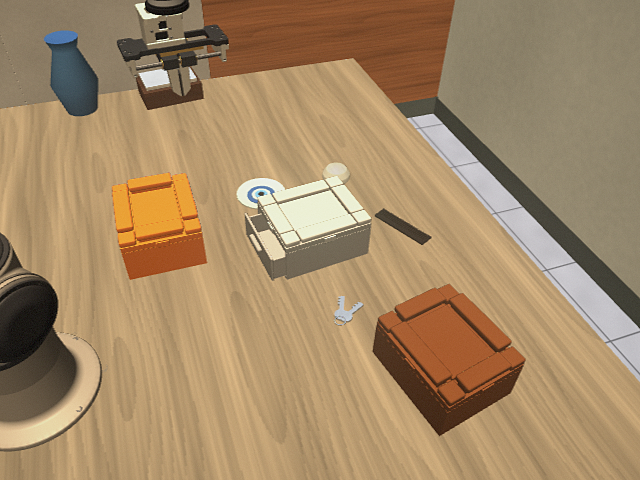

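All four sections are level with the blocks, nothing else has moved, and the arm is clear at z = 0.25.

```bash
python3 -c "
from h import *
print(robot.hand_in())"
```

```text
the job is handed in; nothing more can be done
None
```

I pressed the grey unit's near, far, left and right rim sections down in turn with the shut fingertips. I handed the job in at about 13 s.

- **Pressing:** each section stopped with the tip at z ≈ 0.096 m. The final forces were 22 N (near), 18 N (far), 24 N (left) and 27 N (right).
- **Sideways force:** there was a sideways force of about 6–8 N along x during each press. It didn't shift the unit.
- **Last pictures:** all four sections look level with the corner blocks. The unit and its tray look unchanged from the start in the top and side views. The keys, paperweight, comb and plate look untouched.
- **Arm:** it finished clear at z ≈ 0.25 m, with about zero contact force.

No check failed. The only disagreement was about 2 pixels (2–3 mm) between the top and side cameras on where the unit's corners are, which was small against the 30 mm wide rim.

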